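# Offer up a weld coupon over its nest

## Task

First push the open drawer of the steel coupon stand fully home, until it snaps in at its detent. Then pick up the weld coupon (the flat steel plate with a bead along its middle), lift it over the paint tin and the small open bin without disturbing them, and hold it hovering about a centimetre above the nest on top of the stand, level, centred and square with it, never touching the stand, so that I can slide a backing strip underneath. Finish while still holding it there: do not put it down or let go.

Things in the scene. Friction and masses are not known exactly. Their poses are not given: they have to be found in the camera images.
- nest (a point): centre of the nest on the stand's deck, on the top plane of its two support rails (66 mm above the bench). Axes as the stand's. The coupon's 59 mm go along x, its 90 mm along y. Rails: 8 mm wide, along y at x = -22 and +22 mm, 6 mm above the deck. Four aluminium corner angles, 3 mm clear of the coupon's outline, reach 5 mm above the rails' top
- stand: coupon stand, a fixed grey sheet-steel box 160 (x) x 140 (y) x 60 mm high with one drawer; origin at the centre of its underside, the nest in the middle of its deck. x points from the drawer's front towards the back, y along the nest's long side, z up
- drawer_lip (a point): middle of the front edge of the lip (100 mm wide, 4 mm thick, 44 mm above the bench) turned out of the drawer's front panel; moves with the drawer, axes as the stand's: push along +x. The panel is 136 mm wide, from 6 to 52 mm above the bench, its face 9 mm behind this edge. With the drawer home this edge lies 89 mm in front (-x) of the nest's centre
- drawer (a joint): how far the drawer is pulled out of the stand, m: 0 home against its stop, 0.07 fully open. It slides with about 1 N of friction; from about 0.011 a sprung roller raises the resistance to about 3 N in all, and below about 0.003 it snaps the drawer home and keeps it there
- coupon: weld coupon: flat grey steel plate 59 (x) x 90 (y) mm, 8 mm thick (12 mm over the weld bead that runs along y down the middle of its top); it weighs about 0.11 to 0.23 kg and lies flat on the bench, loose. Origin at the centre of its underside, z up. Taken across its 59 mm width. The only such plate on the bench
- tin: paint tin, a cylinder of 77 mm diameter and height, standing loose on the bench; origin at the centre of its underside. Leave alone
- small_bin: small open-front stacking bin with scraps in it, 164 (x) x 128 (y) x 75 mm high, standing loose next to the tin; origin at the underside. Leave alone
- square_magnet: arrow-shaped welding magnet, 66 (x) x 85 (y) x 16 mm, lying loose on the bench beyond the coupon; origin at the centre of its underside. Leave alone

How it is judged:
On the way, in this order (a step that is already met when the one before it is completed fails the run):
1. the drawer is home at its detent (value of joint drawer below 0.0025 m), for 0.2 s.
2. the coupon is lifted in the fingers, its underside higher than the tin (height (world z) of coupon above 0.077 m and contact force between the fingers and coupon above 0.5 N), for 0.1 s.
At the end, for the whole second after the job is handed in: Ends holding: coupon gripped and still, underside 4-18 mm above the nest's rails, centre within 8 mm, sides within 0.12 rad of the nest, level within 0.1 rad, not touching the stand; drawer home within 2.5 mm; tin, bin and magnet within 15 mm of their starts (value of joint drawer below 0.0025 m and z of coupon in the frame of nest between 0.004 and 0.018 m and horizontal distance between coupon and nest below 0.008 m and angle between the y axis of coupon and the y axis of nest, either way round below 0.12 rad and angle between coupon's own z axis and vertical below 0.1 rad and contact force between the fingers and coupon above 0.5 N and contact force between coupon and stand below 0.05 N and linear speed of coupon below 0.02 m/s and distance of each of tin, small_bin, square_magnet from where it was at the start of the episode below 0.015 m); the arm keeps its last pose, push and grip.
It fails at once if the tin, the small bin or the magnet is disturbed (distance of any of tin, small_bin, square_magnet from where it was at the start of the episode above 0.015 m).
It fails at once if the coupon touches the stand (contact force between coupon and stand above 1 N).
It fails at once if the coupon passes the tin and bin below their tops instead of over them (world y of coupon between -0.16 and -0.06 m and height (world z) of coupon below 0.07 m).
It also fails if it takes over 62 s, if anything falls off the work surface, if the arm or the gripper's body presses on something with over 40 N, if the wrist force passes 120 N, or if a joint passes its speed limit or range.

## Robot

A 7-joint arm with a two-finger parallel gripper is mounted at the origin on a cart in front of the work surface, level with it; the furniture and walls round the work are solid. World frame = base frame: x ahead of the robot, y to its left, z up, the work surface at z = 0. Lengths are in m, angles in rad, forces in N, time in s.
With the tool pointing down it reaches from about 0.425 to 0.875 m from the base axis. Payload 4.7 kg.
Tool frame: the origin (TCP) lies midway between the tips of the shut fingers; the grasp point (between the pads) lies 19 mm behind it; z points along the fingers, x is the direction in which the jaws open and shut, and the axes are right-handed (so a half turn about z gives the same grasp; the last joint's range is limited). The gripper opens to 87 mm and grips with 3 to 60 N. Pads are 19 mm wide; open, the fingers measure 117 mm over their backs; the gripper's body (75 mm by 190 mm) begins 51 mm behind the grasp point.
Start: joints at [1.149, 0.321, -0.07, 1.45, 0.023, 1.371, -0.057], TCP at [0.274, -0.589, 0.223] pointing down, gripper open.
Joint ranges: [-2.86, 2.86], [-0.3, 2.09], [-1.38, 1.24], [0.06, 2.45], [-1.56, 4.7], [0.09, 2.05], [-2.69, 2.69]. Speed limits (rad/s): [2.57, 2.57, 3.14, 3.14, 3.14, 3.14, 3.14].

## Interface

Orientations are given as a rotation vector (axis times angle).
In Python, from bench import get_state, eyes, ticket gives the robot as it stands.
- The arm moves only by the tool carry_out, never from a script. Its argument "motion" is a list of rows, each a list of 2 entries, a list of its own where there are three numbers: the shift along the world's x, y, z in m, then the turn about the world's z in rad. A call has 1 to 20 rows; each row is the pose to reach, as a shift and turn from the pose commanded when the call began; what a row does not reach only later rows make up. A row lasts 1/10 s, in which the tool goes at most 50 mm and 8.59 degrees, less where a joint would pass 70% of its speed; a pose out of reach is approached as far as the arm can. A call with a gripper value outside its range is refused whole. "grip" is the gripper command: -1 is fully open, 1 is shut, values between are in proportion, set as the call begins (left out, the last holds). The fingers move at their own pace and stop on an object; "squeeze" is the grip in N (left out, the last holds). Time passes only in rows, so rows that repeat a pose let the fingers close. It gives the time, the measured TCP pose, the force and the opening at its end, in the units of the state.
- get_state(): the state, without advancing time (a new reading comes with each control period).
- eyes.get_image(name): name is "scene" or "top" or "wrist"; returns a dict with "pixels" (400x640x3 uint8, blue, green, red), "mtx" (3x3 intrinsics, pixels), "extrinsics" (4x4, takes a point from camera to world coordinates). Camera axes: x right, y down, z forward; pixel columns grow to the right and rows downward; lengths in m; the calibration is good to about 2 mm. The wrist camera is an equidistant fisheye: a pixel r from the principal point sees the ray r / f radians off the axis. A picture is of the moment at which its call begins. There is no depth.
- ticket.close_job(): hands the job in, once; it reports no verdict.
The state is a dict: "time": time; "joint_positions": joint angles; "qd": joint speeds; "joint_torque": joint torques, N m; "position": TCP position; "tool_rot": TCP orientation; "ft_force": force on the tool from outside, world axes, zero at the start; "torque": the same for the moment, N m; "grip_width": opening from 0.0 (shut) to 1.0 (fully open).
Only numpy, scipy, OpenCV 4.12 (cv2) and the standard library are available. Lean on these libraries where they do the work, as an engineer would, in place of code of your own. Each camera call takes 0.05 s, during which the arm holds its last target. There are 200 camera calls.

## Working session

There is one attempt and no reset: what is moved stays moved. The work goes in short steps, Python scripts to look and compute and a tool call to move; the robot and the scene stay as the last step left them, time stands still between calls to the robot, and variables do not carry over. Pictures are saved under pics/ and viewed, about 8 in all and at most 12, crops included, and the job is handed in when it is done.

Besides the shell and the picture viewer there is one more tool, called after "Call:" in YAML: its name, and indented under it one key for each argument. carry_out: Moves the arm, as the interface text tells. Its arguments: {"type":"object","properties":{"motion":{"type":"array","items":{"type":"array"}},"grip":{"type":"number"},"squeeze":{"type":"number"}},"required":["motion"]}

```bash
mkdir -p pics
python3 - <<'E'
from bench import get_state, eyes
import cv2, numpy as np, json
print(get_state())
for n in ("scene","top","wrist"):
    d=eyes.get_image(n); cv2.imwrite(f"pics/{n}0.png",d["pixels"]); np.savez(f"{n}0.npz",**d)
    print(n,np.round(d["mtx"],2).tolist(),np.round(d["extrinsics"],4).tolist())
E
```

```text
{'time': 0.0, 'joint_positions': array([ 1.14911228,  0.32182043, -0.07008735,  1.45166365,  0.02261589,
        1.37079533, -0.05694618]), 'qd': array([-0.00044169,  0.00079567, -0.00068417,  0.00064005, -0.00072251,
       -0.00111478,  0.0012534 ]), 'joint_torque': array([ 2.41714934e-04, -4.91285098e+01, -4.03567208e-01, -3.12526131e+01,
       -6.37806044e-02,  4.37191303e-02,  1.61109811e-04]), 'position': array([ 0.27409829, -0.58877614,  0.22146891]), 'tool_rot': array([-2.64834057e+00,  1.68821884e+00,  2.60615884e-03]), 'ft_force': array([0.36379165, 0.38471395, 0.30643773]), 'torque': array([-0.00684669, -0.01343635,  0.00965435]), 'grip_width': 0.9997142948608064}
scene [[469.17, 0.0, 310.08], [0.0, 469.17, 190.2], [0.0, 0.0, 1.0]] [[-0.821, -0.3943, 0.413, 0.0741], [-0.5709, 0.5733, -0.5876, 0.5772], [-0.0051, -0.7182, -0.6958, 0.8735], [0.0, 0.0, 0.0, 1.0]]
top [[418.7, 0.0, 320.72], [0.0, 418.7, 195.03], [0.0, 0.0, 1.0]] [[-0.0138, -0.9803, 0.1968, 0.3282], [-0.9999, 0.0129, -0.0061, -0.0821], [0.0034, -0.1968, -0.9804, 1.132], [0.0, 0.0, 0.0, 1.0]]
wrist [[309.71, 0.0, 316.96], [0.0, 309.71, 200.4], [0.0, 0.0, 1.0]] [[0.4225, -0.867, -0.2642, 0.3475], [-0.9064, -0.4056, -0.1185, -0.5546], [-0.0044, 0.2895, -0.9572, 0.3843], [0.0, 0.0, 0.0, 1.0]]
```

View pics/top0.png

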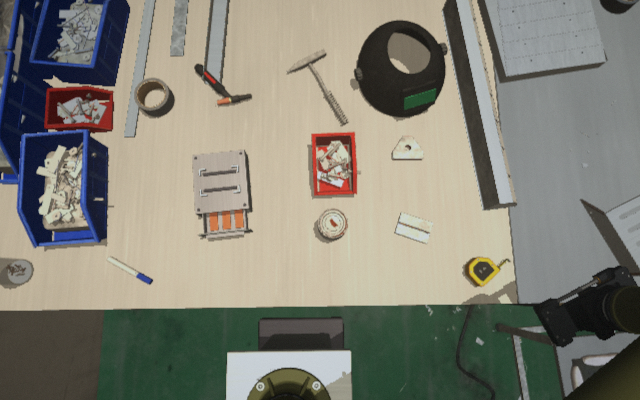

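View pics/scene0.png

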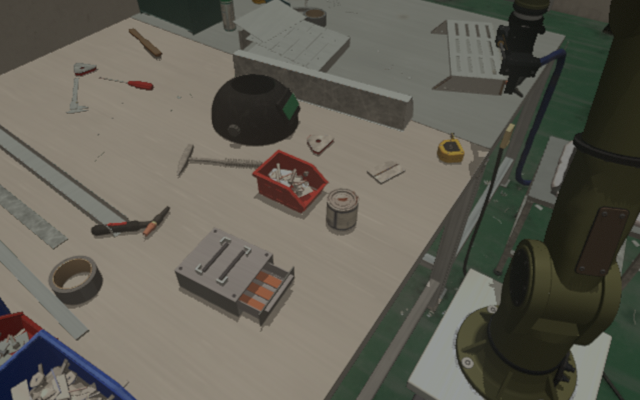

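The top view shows the stand at about (220,180) with its drawer open towards the robot (front at about y=235). The tin is at (331,224), the bin at (333,163), the coupon at (413,227) and the magnet at (407,148). Next I'll enlarge the stand and the coupon.

Run:
```python
import cv2, numpy as np
im=np.load("top0.npz")["pixels"]
a=cv2.resize(im[140:245,180:260],None,fx=5,fy=5,interpolation=cv2.INTER_CUBIC)
b=cv2.resize(im[200:252,385:445],None,fx=6.5,fy=6.5,interpolation=cv2.INTER_CUBIC)
c=np.zeros((525,400+b.shape[1],3),np.uint8); c[:,:400]=a; c[:b.shape[0],400:]=b
cv2.imwrite("pics/crop1.png",c); print(b.shape)
```

```text
(338, 390, 3)
```

View pics/crop1.png

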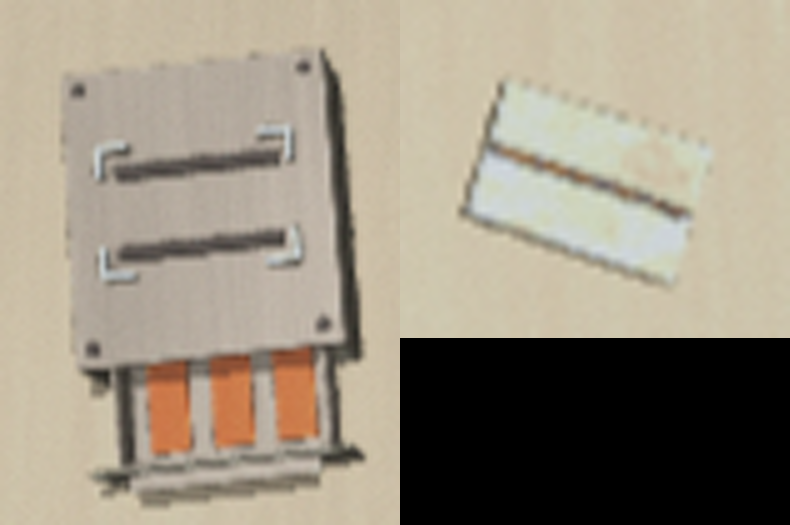

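The crop shows these positions, in crop pixels:
- Deck corners: about (65,73), (320,50), (345,345), (80,370).
- Nest angles: (95,147), (290,127), (300,262), (102,280).
- Lip front edge: (140,503) to (320,485).
- Coupon corners: (502,80), (710,150), (675,287), (463,215).

I'll cast rays through these.

```bash
cat > h.py <<'E'
import numpy as np, cv2
def cast(d,px,z):
    px=np.atleast_2d(np.float32(px)); K=d["mtx"]; T=d["extrinsics"]
    r=np.c_[(px-K[:2,2])/[K[0,0],K[1,1]],np.ones(len(px))]@T[:3,:3].T
    return T[:3,3]+r*((z-T[2,3])/r[:,2])[:,None]
def castw(d,px,z):  # fisheye
    px=np.atleast_2d(np.float32(px)); K=d["mtx"]; T=d["extrinsics"]
    v=(px-K[:2,2])/K[0,0]; th=np.linalg.norm(v,axis=1)
    r=np.c_[v*(np.sin(th)/th)[:,None],np.cos(th)]@T[:3,:3].T
    return T[:3,3]+r*((z-T[2,3])/r[:,2])[:,None]
E
python3 - <<'E'
from h import *
d=np.load("top0.npz")
s=lambda p:(np.float32(p)+.5)/5+[180-.5,140-.5]
c=lambda p:(np.float32(p)-[400,0]+.5)/6.5+[385-.5,200-.5]
for n,p,z in (("deck",s([(65,73),(320,50),(345,345),(80,370)]),.06),("angles",s([(95,147),(290,127),(300,262),(102,280)]),.071),
  ("lip",s([(140,503),(320,485)]),.044),("coupon",c([(502,80),(710,150),(675,287),(463,215)]),.008)):
    P=cast(d,p,z); print(n,P[:,:2].round(4).tolist(),"c",P.mean(0)[:2].round(4))
    for i in range(len(P)-1):
        e=P[i+1]-P[i]; print("   len %.4f ang %.3f"%(np.hypot(*e[:2]),np.arctan2(e[1],e[0])))
E
```

```text
deck [[0.6586, 0.2506], [0.6697, 0.1153], [0.5099, 0.0987], [0.4986, 0.2354]] c [0.5842 0.175 ]
   len 0.1358 ang -1.489
   len 0.1606 ang -3.038
   len 0.1371 ang 1.653
angles [[0.6147, 0.2296], [0.6243, 0.128], [0.5519, 0.121], [0.5437, 0.2229]] c [0.5837 0.1754]
   len 0.1021 ang -1.477
   len 0.0727 ang -3.045
   len 0.1022 ang 1.651
lip [[0.431, 0.206], [0.4391, 0.1129]] c [0.4351 0.1595]
   len 0.0934 ang -1.484
coupon [[0.5042, -0.3046], [0.4736, -0.3897], [0.417, -0.3715], [0.4479, -0.2856]] c [ 0.4607 -0.3378]
   len 0.0904 ang -1.916
   len 0.0594 ang 2.830
   len 0.0913 ang 1.226
```

Run:
```python
from h import *
from scipy.spatial.transform import Rotation as R
d=np.load("top0.npz")
for n,p,z in (("tin top",[(315,224),(346,224),(331,207),(331,240)],.077),("bin rim",[(311,134),(354,132),(356,194),(314,196)],.075),("magnet",[(407,148)],.016)):
    print(n,cast(d,p,z)[:,:2].round(3).tolist())
print(R.from_rotvec([-2.648,1.688,.0026]).as_matrix().round(3))
```

```text
tin top [[0.465, -0.073], [0.464, -0.152], [0.508, -0.114], [0.424, -0.113]]
bin rim [[0.706, -0.065], [0.71, -0.179], [0.542, -0.18], [0.538, -0.071]]
magnet [[0.683, -0.331]]
[[ 0.422 -0.907 -0.001]
 [-0.907 -0.422  0.002]
 [-0.002 -0.    -1.   ]]
```

Call:
carry_out:
  motion:
    - [[0.226,0.389,0],-0.344]
    - [[0.226,0.389,0],-0.344]
    - [[0.226,0.389,0],-0.344]
    - [[0.226,0.389,0],-0.344]
    - [[0.226,0.389,0],-0.344]
    - [[0.226,0.389,0],-0.344]
    - [[0.226,0.389,0],-0.344]
    - [[0.226,0.389,0],-0.344]
    - [[0.226,0.389,0],-0.344]
    - [[0.226,0.389,0],-0.344]
    - [[0.131,0.746,0],-0.344]
    - [[0.131,0.746,0],-0.344]
    - [[0.131,0.746,0],-0.344]
    - [[0.131,0.746,0],-0.344]
    - [[0.131,0.746,0],-0.344]
    - [[0.131,0.746,0],-0.344]
    - [[0.131,0.746,0],-0.344]
    - [[0.131,0.746,0],-0.344]
    - [[0.131,0.746,0],-0.344]
    - [[0.131,0.746,0],-0.344]
  grip: 1
  squeeze: 30

```text
time: 2.15
position: [0.4054, 0.156, 0.2225]
tool_rot: [2.321, -2.116, 0.001]
ft_force: [-0.2, -0.5, -0.1]
grip_width: 0.005
```

Call:
carry_out:
  motion:
    - [[0,0,-0.04],0]
    - [[0,0,-0.08],0]
    - [[0,0,-0.12],0]
    - [[0,0,-0.15],0]
    - [[0,0,-0.17],0]
    - [[0,0,-0.185],0]
    - [[0,0,-0.193],0]
    - [[0,0,-0.193],0]
    - [[0,0,-0.193],0]

```text
time: 3.05
position: [0.406, 0.1562, 0.03]
tool_rot: [-2.32, 2.118, -0.001]
ft_force: [-0.4, -0.3, 1.1]
grip_width: 0.009
```

Run:
```python
from bench import get_state, eyes
import cv2, numpy as np
print(get_state()["position"],get_state()["ft_force"])
a=eyes.get_image("top")["pixels"][130:260,170:270]; b=eyes.get_image("wrist")["pixels"]
a=cv2.resize(a,(400,520)); b=cv2.resize(b,(400,250)); c=np.zeros((520,800,3),np.uint8); c[:,:400]=a; c[:250,400:]=b
cv2.imwrite("pics/push0.png",c)
```

```text
[0.40601827 0.15617473 0.0299886 ] [-0.35247749 -0.31889135  1.066266  ]
```

View pics/push0.png

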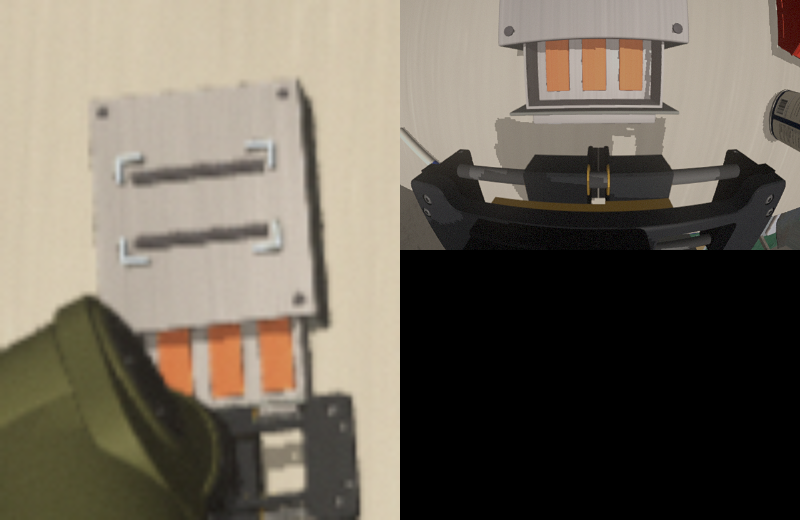

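The wrist view shows the closed fingers centred just in front of the lip, clear of it. Pushing now.

Call:
carry_out:
  motion:
    - [[0.008,0.001,0],0]
    - [[0.016,0.0015,0],0]
    - [[0.022,0.002,0],0]
    - [[0.028,0.0026,0],0]
    - [[0.034,0.003,0],0]
    - [[0.04,0.0037,0],0]
    - [[0.046,0.0042,0],0]
    - [[0.052,0.0048,0],0]
    - [[0.057,0.0053,0],0]
    - [[0.062,0.0057,0],0]
    - [[0.066,0.0061,0],0]
    - [[0.07,0.0065,0],0]
    - [[0.073,0.0067,0],0]
    - [[0.076,0.007,0],0]
    - [[0.078,0.0072,0],0]
    - [[0.078,0.0072,0],0]

```text
time: 4.75
position: [0.483, 0.164, 0.0293]
tool_rot: [2.321, -2.116, -0.001]
ft_force: [-1.8, 0.3, -0.5]
grip_width: 0.008
```

Call:
carry_out:
  motion:
    - [[0.001,0,0],0]
    - [[0.002,0,0],0]
    - [[0.003,0,0],0]
    - [[0.004,0,0],0]
    - [[0.005,0.0005,0],0]
    - [[0.005,0.0005,0],0]
    - [[0.005,0.0005,0],0]

```text
time: 5.45
position: [0.4871, 0.1638, 0.0295]
tool_rot: [2.319, -2.115, -0.001]
ft_force: [-6.9, -1.3, 3.8]
grip_width: 0.003
```

Call:
carry_out:
  motion:
    - [[0.002,0,0],0]
    - [[0.003,0,0],0]
    - [[0.003,0,0],0]
    - [[0.003,0,0],0]

```text
time: 5.85
position: [0.4872, 0.1638, 0.0291]
tool_rot: [2.316, -2.111, -0.006]
ft_force: [-13.4, -1.9, 9.4]
grip_width: 0.002
```

Call:
carry_out:
  motion:
    - [[-0.02,-0.002,0],0]
    - [[-0.035,-0.003,0],0]
    - [[-0.035,-0.003,0.04],0]
    - [[-0.035,-0.003,0.09],0]
    - [[-0.035,-0.003,0.14],0]
    - [[-0.035,-0.003,0.18],0]
    - [[-0.03,-0.502,0.18],1.146]
    - [[-0.03,-0.502,0.18],1.146]
    - [[-0.03,-0.502,0.18],1.146]
    - [[-0.03,-0.502,0.18],1.146]
    - [[-0.03,-0.502,0.18],1.146]
    - [[-0.03,-0.502,0.18],1.146]
    - [[-0.03,-0.502,0.18],1.146]
    - [[-0.03,-0.502,0.18],1.146]
    - [[-0.03,-0.502,0.18],1.146]
    - [[-0.03,-0.502,0.18],1.146]
    - [[-0.03,-0.502,0.18],1.146]
    - [[-0.03,-0.502,0.18],1.146]
    - [[-0.03,-0.502,0.18],1.146]
    - [[-0.03,-0.502,0.18],1.146]
  grip: -1

```text
time: 7.85
position: [0.4621, -0.3365, 0.2098]
tool_rot: [-3.098, 0.518, -0.001]
ft_force: [0.2, 0.1, 0.7]
grip_width: 1.003
```

Run:
```python
from bench import get_state, eyes
import cv2, numpy as np
s=get_state(); print(s["position"],s["tool_rot"],s["joint_positions"].round(2),s["ft_force"])
w=eyes.get_image("wrist"); np.savez("w1.npz",**w); t=eyes.get_image("top"); np.savez("t1.npz",**t)
c=np.zeros((600,740,3),np.uint8); c[:400,:640]=w["pixels"]; 
a=cv2.resize(t["pixels"][140:245,180:260],(400,525))[325:]; c[400:,:400]=a
cv2.imwrite("pics/hover.png",c[:,:640]); print(w["extrinsics"].round(3))
```

```text
[ 0.4621054  -0.3364822   0.20976882] [-3.09838008e+00  5.18223326e-01 -1.29771126e-03] [ 0.81  0.17 -0.26  1.66  0.04  1.31  0.22] [0.15488823 0.08774521 0.67006137]
[[ 0.946 -0.311 -0.094  0.489]
 [-0.325 -0.906 -0.272 -0.26 ]
 [-0.001  0.287 -0.958  0.373]
 [ 0.     0.     0.     1.   ]]
```

View pics/hover.png

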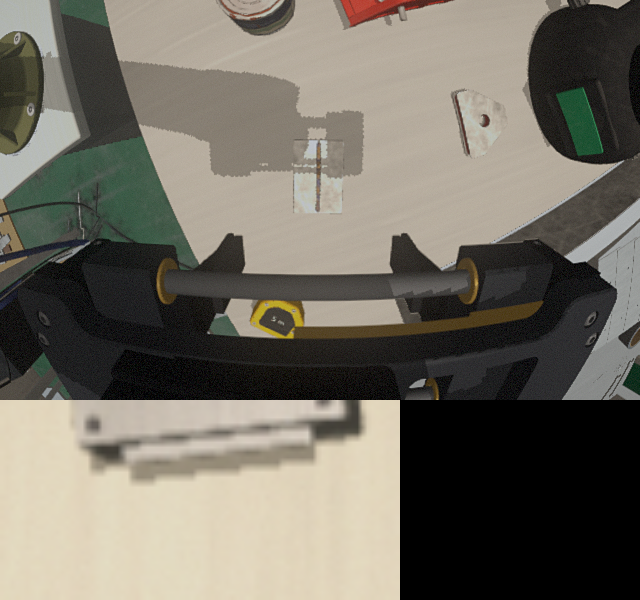

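The drawer now looks shut. In the wrist view the coupon's corners are at about (293,140), (343,141), (343,214) and (293,213). I'll refine these numerically.

Run:
```python
from h import *
w=np.load("w1.npz"); im=w["pixels"]
P=castw(w,[(293,140),(343,141),(343,214),(293,213)],.008)
print(P.round(4)[:,:2].tolist(),P.mean(0).round(4))
for i in range(4):
    e=P[(i+1)%4]-P[i]; print("len %.4f ang %.3f"%(np.hypot(*e[:2]),np.arctan2(e[1],e[0])))
t=np.load("t1.npz"); s=lambda p:(np.float32(p)+.5)/5+[179.5,139.5]
L=cast(t,s([(133,390),(313,372)]),.044)[:,:2]; N=np.array([.584,.175]); u=np.array([np.cos(.092),np.sin(.092)])
print("lip ahead of nest",(L-N)@u)
cv2.imwrite("pics/z.png",cv2.resize(im[125:230,280:360],None,fx=5,fy=5,interpolation=cv2.INTER_CUBIC))
```

```text
[[0.4505, -0.2842], [0.5058, -0.3044], [0.478, -0.3909], [0.4194, -0.3694]] [ 0.4634 -0.3372  0.008 ]
len 0.0589 ang -0.351
len 0.0908 ang -1.882
len 0.0624 ang 2.789
len 0.0907 ang 1.221
lip ahead of nest [-0.09000089 -0.09039061]
```

View pics/z.png

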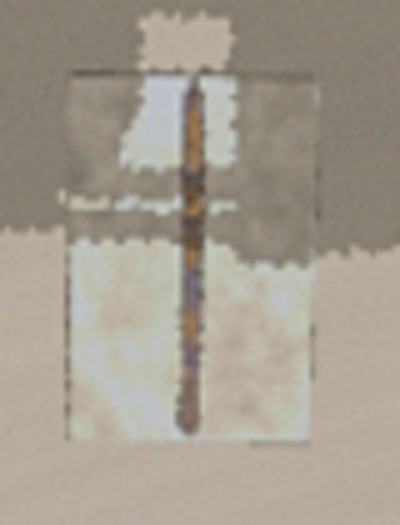

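Call:
carry_out:
  motion:
    - [[0.0005,-0.001,-0.04],-0.006]
    - [[0.0005,-0.001,-0.08],-0.006]
    - [[0.0005,-0.001,-0.12],-0.006]
    - [[0.0005,-0.001,-0.15],-0.006]
    - [[0.0005,-0.001,-0.175],-0.006]
    - [[0.0005,-0.001,-0.19],-0.006]
    - [[0.0005,-0.001,-0.197],-0.006]
    - [[0.0005,-0.001,-0.202],-0.006]
    - [[0.0005,-0.001,-0.206],-0.006]
    - [[0.0005,-0.001,-0.206],-0.006]
    - [[0.0005,-0.001,-0.206],-0.006]

```text
time: 9.05
position: [0.4624, -0.339, 0.0044]
tool_rot: [3.096, -0.53, 0.002]
ft_force: [-0.1, 0.1, 0.4]
grip_width: 0.999
```

Call:
carry_out:
  motion:
    - [[0,0.001,-0.0015],0]
    - [[0,0.001,-0.0015],0]
    - [[0,0.001,-0.0015],0]
    - [[0,0.001,-0.0015],0]
    - [[0,0.001,-0.0015],0]
    - [[0,0.001,-0.0015],0]
    - [[0,0.001,-0.0015],0]
    - [[0,0.001,-0.0015],0]
    - [[0,0.001,-0.0015],0]
    - [[0,0.001,-0.0015],0]
  grip: 1
  squeeze: 45

```text
time: 10.05
position: [0.462, -0.3377, 0.0022]
tool_rot: [3.096, -0.53, 0.001]
ft_force: [0.9, 0.1, 0.2]
grip_width: 0.673
```

The opening is about 58.6 mm, which matches the coupon's width. Lifting.

Call:
carry_out:
  motion:
    - [[0,0,0.005],0]
    - [[0,0,0.015],0]
    - [[0,0,0.03],0]
    - [[0,0,0.05],0]
    - [[0,0,0.075],0]
    - [[0,0,0.1],0]
    - [[0,0,0.125],0]
    - [[0,0,0.15],0]
    - [[0,0,0.17],0]
    - [[0,0,0.18],0]
    - [[0,0,0.18],0]
    - [[0,0,0.18],0]

```text
time: 11.25
position: [0.4615, -0.3373, 0.1816]
tool_rot: [-3.096, 0.53, 0.001]
ft_force: [-0.5, -0.0, -2.0]
grip_width: 0.673
```

Run:
```python
from bench import get_state, eyes
import cv2, numpy as np
s=get_state(); print(s["position"],s["tool_rot"],s["joint_positions"].round(2),s["ft_force"],s["torque"])
w=eyes.get_image("wrist"); np.savez("w2.npz",**w)
cv2.imwrite("pics/held.png",w["pixels"]); print(w["extrinsics"].round(3))
```

```text
[ 0.46147127 -0.33731034  0.18161644] [-3.09634669e+00  5.29822715e-01  1.06066972e-03] [ 0.81  0.19 -0.26  1.7   0.05  1.26  0.21] [-0.49669723 -0.03412548 -1.97059689] [-0.01328739 -0.02101167  0.03315013]
[[ 0.943 -0.318 -0.098  0.489]
 [-0.332 -0.904 -0.271 -0.261]
 [-0.002  0.288 -0.958  0.344]
 [ 0.     0.     0.     1.   ]]
```

View pics/held.png

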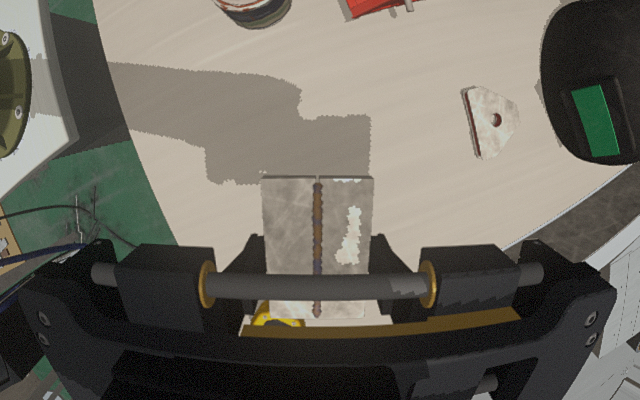

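The coupon is held square. The bead runs straight down at x≈318, the far edge is at row 178 and the near edge at about 318. Next I'll measure its offset in the grip.

Run:
```python
from h import *
w=np.load("w2.npz"); T=w["extrinsics"]
P=castw(w,[(262,178.5),(374,178.5),(365,318),(270,318)],.1874)[:,:2]; tcp=np.array([.4615,-.3373])
a=-.339; X=np.array([np.cos(a),np.sin(a)]); Y=np.array([-X[1],X[0]])
print(((P-tcp)@np.c_[X,Y]).round(4).tolist()); F=(P[0]+P[1])/2-tcp
e=P[1]-P[0]; print("edge ang",np.arctan2(e[1],e[0]))
```

```text
[[-0.0286, 0.0457], [0.0302, 0.0457], [0.0309, -0.0446], [-0.0297, -0.0447]]
edge ang -0.3379376025787356
```

Call:
carry_out:
  motion:
    - [[0.003,0.012,0],0.01]
    - [[0.008,0.035,0],0.03]
    - [[0.016,0.067,0],0.06]
    - [[0.025,0.105,0],0.1]
    - [[0.035,0.145,0],0.14]
    - [[0.045,0.187,0],0.18]
    - [[0.055,0.229,0],0.22]
    - [[0.065,0.271,0],0.26]
    - [[0.075,0.313,0],0.3]
    - [[0.085,0.355,0],0.34]
    - [[0.094,0.395,0],0.37]
    - [[0.103,0.43,0],0.39]
    - [[0.11,0.46,0],0.41]
    - [[0.116,0.485,0],0.42]
    - [[0.12,0.502,0],0.43]
    - [[0.122,0.51,0],0.431]
    - [[0.122,0.512,0],0.431]
    - [[0.122,0.512,0],0.431]
    - [[0.122,0.512,0],0.431]

```text
time: 13.2
position: [0.584, 0.1727, 0.182]
tool_rot: [3.137, 0.141, -0.0]
ft_force: [-0.0, -0.6, -1.7]
grip_width: 0.675
```

Run:
```python
from bench import get_state, eyes
import cv2, numpy as np
s=get_state(); print(s["position"],s["tool_rot"],s["grip_width"],s["ft_force"])
w=eyes.get_image("wrist"); np.savez("w3.npz",**w)
cv2.imwrite("pics/over.png",w["pixels"])
```

```text
[0.58399243 0.17265468 0.18199719] [ 3.13719776e+00  1.41022744e-01 -2.03042331e-04] 0.6747285837560423 [-0.00570123 -0.64776834 -1.70713366]
```

View pics/over.png

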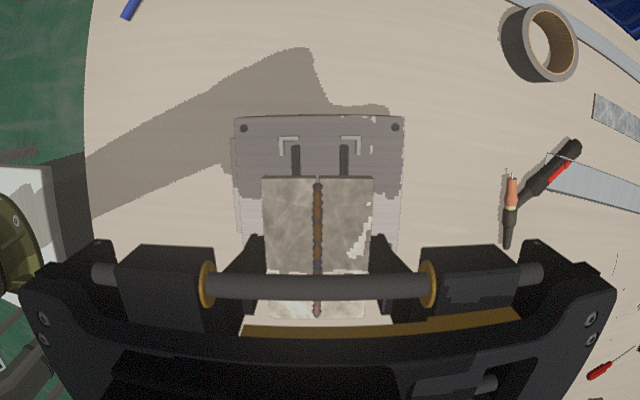

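The wrist view shows the nest's far angles with outer corners at (279,137) and (361,135), and the deck's far corners at (235,117) and (405,116). I'll cast these to refine the nest position.

Run:
```python
from h import *
w=np.load("w3.npz")
for p,z,h in (([(279,137),(361,135)],.071,.051),([(235,117),(405,116)],.06,.07)):
    P=castw(w,p,z)[:,:2]; e=P[1]-P[0]; a=np.arctan2(e[1],e[0]); m=P.mean(0)
    print("len",np.hypot(*e).round(4),"yaw",a.round(3),"centre",(m-h*np.array([-np.sin(a),np.cos(a)])).round(4),P.round(4).tolist())
```

```text
len 0.0726 yaw 0.116 centre [0.5882 0.18  ] [[0.5462, 0.2264], [0.6183, 0.2348]]
len 0.1582 yaw 0.098 centre [0.5877 0.1796] [[0.5021, 0.2415], [0.6595, 0.257]]
```

Call:
carry_out:
  motion:
    - [[0.002,0.005,-0.01],0.007]
    - [[0.002,0.005,-0.03],0.007]
    - [[0.002,0.005,-0.05],0.007]
    - [[0.002,0.005,-0.065],0.007]
    - [[0.002,0.005,-0.075],0.007]
    - [[0.002,0.005,-0.08],0.007]
    - [[0.002,0.005,-0.082],0.007]
    - [[0.002,0.005,-0.082],0.007]
    - [[0.002,0.005,-0.082],0.007]

```text
time: 14.15
position: [0.5865, 0.1797, 0.1009]
tool_rot: [-3.137, -0.155, -0.002]
ft_force: [0.4, -0.9, -1.8]
grip_width: 0.673
```

Run:
```python
from bench import get_state, eyes
import cv2, numpy as np
s=get_state(); print(s["position"],s["tool_rot"],s["grip_width"],s["ft_force"])
w=eyes.get_image("wrist"); np.savez("w4.npz",**w); t=eyes.get_image("scene"); np.savez("s4.npz",**t); np.savez("t4.npz",**eyes.get_image("top"))
c=np.zeros((600,800,3),np.uint8)
c[:300]=cv2.resize(w["pixels"][100:250,120:520],(800,300),interpolation=cv2.INTER_CUBIC)
c[300:,:400]=cv2.resize(t["pixels"][200:350,150:350],(400,300),interpolation=cv2.INTER_CUBIC)
c[300:,400:]=cv2.resize(np.load("t4.npz")["pixels"][140:245,170:310],(400,300),interpolation=cv2.INTER_CUBIC)
cv2.imwrite("pics/near.png",c)
```

```text
[0.58645941 0.17968719 0.10094583] [-3.13745080e+00 -1.55433562e-01 -2.47915755e-03] 0.6730883735007998 [ 0.40908455 -0.85614125 -1.76916108]
```

View pics/near.png

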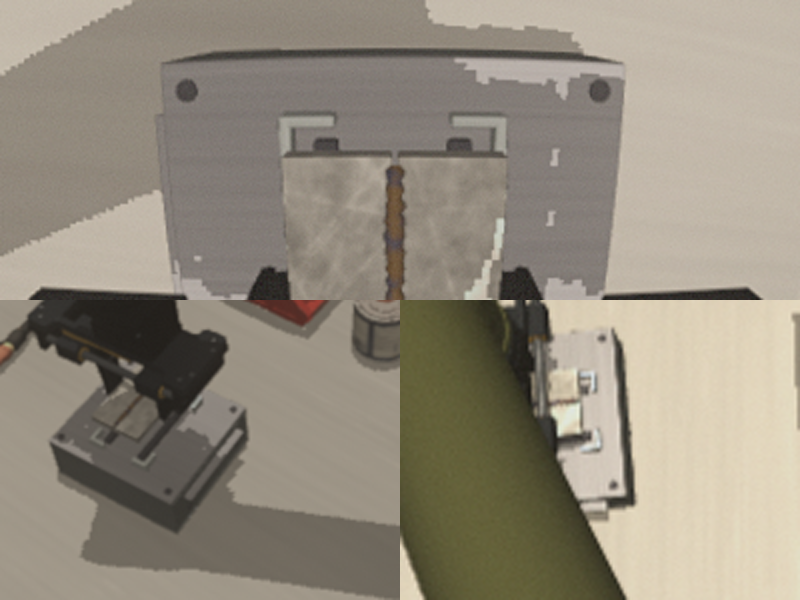

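The wrist crop (2x) shows the nest's far angles with outer corners at (280,115) and (507,114). The coupon's far top edge runs from (284,157) to (506,157), so it is nearly centred.

Run:
```python
from h import *
w=np.load("w4.npz"); s=lambda p:np.float32(p)/2+[120,100]-.25
for n,p,z,h in (("angles",[(280,115),(507,114)],.071,.051),("deck",[(162,63),(624,63)],.06,.07),("coupon",[(284,157),(506,157)],.1067,.045)):
    P=castw(w,s(p),z)[:,:2]; e=P[1]-P[0]; a=np.arctan2(e[1],e[0]); m=P.mean(0)
    print(n,"len",np.hypot(*e).round(4),"yaw",a.round(3),"centre",(m-h*np.array([-np.sin(a),np.cos(a)])).round(4))
```

```text
angles len 0.072 yaw 0.104 centre [0.5872 0.1803]
deck len 0.1581 yaw 0.099 centre [0.587  0.1786]
coupon len 0.0582 yaw 0.099 centre [0.5874 0.1804]
```

Run:
```python
from h import *
t=np.load("t4.npz"); im=t["pixels"]
f=lambda p:(np.float32(p)-[400,300]+.5)/(400/140)+[169.5,139.5]
A=cast(t,f([(596,372),(601,452)]),.071)[:,:2]; C=cast(t,f([(579,369),(582,433)]),.1067)[:,:2]
a=.097; R=np.array([[np.cos(a),-np.sin(a)],[np.sin(a),np.cos(a)]])
print("nest",(A-np.array([[.036,-.051],[-.036,-.051]])@R.T).round(4).tolist())
print("coupon",(C-np.array([[.0295,-.045],[-.0295,-.045]])@R.T).round(4).tolist())
cv2.imwrite("pics/top4.png",cv2.resize(im[150:210,215:260],None,fx=10,fy=10,interpolation=cv2.INTER_CUBIC))
```

```text
nest [[0.5838, 0.1735], [0.5805, 0.1741]]
coupon [[0.5838, 0.1763], [0.5844, 0.1778]]
```

View pics/top4.png

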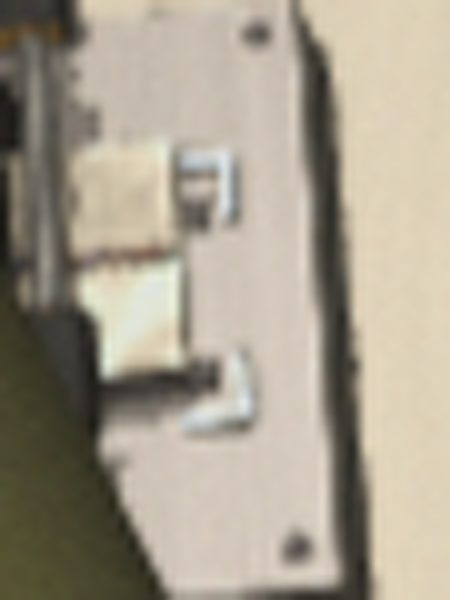

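The coupon's -y edge runs from (172,138) to (188,367), and the angles' outer corners are at (238,150) and (255,427) in the 10x crop.

Run:
```python
from h import *
t=np.load("t4.npz")
f=lambda p:(np.float32(p)+.5)/10+[214.5,149.5]
A=cast(t,f([(238,150),(255,427)]),.071)[:,:2]; C=cast(t,f([(172,138),(188,367)]),.1067)[:,:2]
a=.097; R=np.array([[np.cos(a),-np.sin(a)],[np.sin(a),np.cos(a)]])
print("nest",(A-np.array([[.036,-.051],[-.036,-.051]])@R.T).mean(0).round(4))
print("coupon",(C-np.array([[.0295,-.045],[-.0295,-.045]])@R.T).mean(0).round(4), C.round(4), A.round(4))
```

```text
nest [0.5834 0.1737]
coupon [0.5847 0.1778] [[0.6188 0.1359]
 [0.5593 0.1302]] [[0.6255 0.1261]
 [0.5512 0.1198]]
```

Compared with the nest, the wrist view puts the coupon within about 1 mm and the top view puts it about +4 mm in y. I'll shift partway to split the difference and lower to the hover height.

Call:
carry_out:
  motion:
    - [[-0.001,-0.002,-0.006],0]
    - [[-0.001,-0.002,-0.012],0]
    - [[-0.001,-0.002,-0.017],0]
    - [[-0.001,-0.002,-0.02],0]
    - [[-0.001,-0.002,-0.022],0]
    - [[-0.001,-0.002,-0.022],0]
    - [[-0.001,-0.002,-0.022],0]
    - [[-0.001,-0.002,-0.022],0]
    - [[-0.001,-0.002,-0.022],0]
    - [[-0.001,-0.002,-0.022],0]

```text
time: 15.3
position: [0.585, 0.1775, 0.0783]
tool_rot: [3.138, 0.155, 0.001]
ft_force: [0.1, 0.5, -1.8]
grip_width: 0.675
```

Run:
```python
from bench import get_state, eyes
import cv2, numpy as np
s=get_state(); print(s["position"],s["tool_rot"],s["grip_width"],s["ft_force"],abs(s["qd"]).max())
w=eyes.get_image("wrist"); np.savez("w5.npz",**w); t=eyes.get_image("scene")["pixels"]
c=np.zeros((600,800,3),np.uint8)
c[:300]=cv2.resize(w["pixels"][100:250,120:520],(800,300),interpolation=cv2.INTER_CUBIC)
c[300:]=cv2.resize(t[190:340,150:550],(800,300),interpolation=cv2.INTER_CUBIC)
cv2.imwrite("pics/fin.png",c)
```

```text
[0.58498474 0.17746015 0.07825043] [3.13771592e+00 1.55499827e-01 6.36169566e-04] 0.675205419523024 [ 0.06304857  0.53128088 -1.77499481] 0.001863914845070577
```

View pics/fin.png

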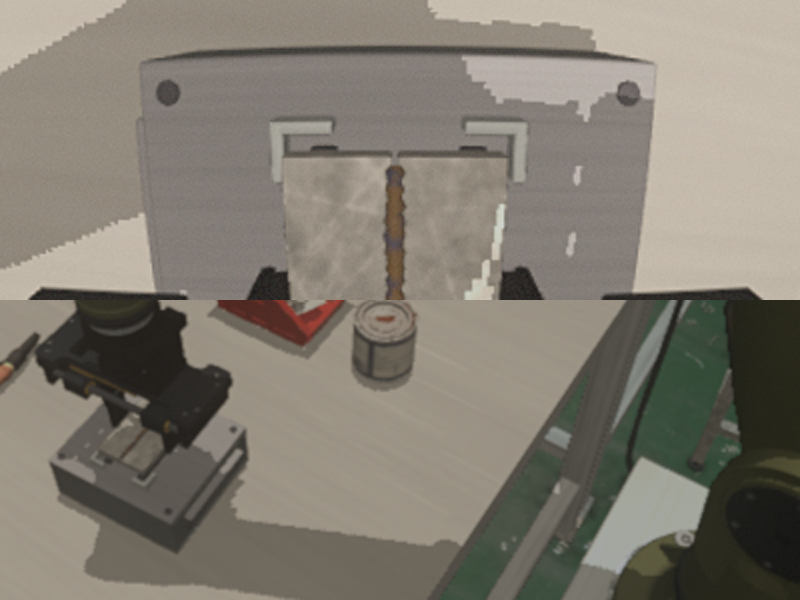

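In the wrist crop the angles' outer corners are at (271,122) and (526,121), with the coupon's far edge from (284,157) to (506,157). The drawer is shut and the tin is in place.

Run:
```python
from h import *
w=np.load("w5.npz"); s=lambda p:np.float32(p)/2+[120,100]-.25
for n,p,z,h in (("angles",[(271,122),(526,121)],.071,.051),("coupon",[(284,157),(506,157)],.0841,.045)):
    P=castw(w,s(p),z)[:,:2]; e=P[1]-P[0]; a=np.arctan2(e[1],e[0]); m=P.mean(0)
    print(n,"len",np.hypot(*e).round(4),"yaw",a.round(3),"centre",(m-h*np.array([-np.sin(a),np.cos(a)])).round(4))
```

```text
angles len 0.0717 yaw 0.104 centre [0.5871 0.1797]
coupon len 0.0582 yaw 0.099 centre [0.586  0.1782]
```

```bash
python3 -c "
from bench import ticket,get_state
print(ticket.close_job()); s=get_state(); print(s['time'],s['position'],s['grip_width'],s['ft_force'])"
```

```text
the job is handed in; nothing more can be done
None
the job is handed in; nothing more can be done
```

I pushed the drawer home, then gripped the coupon across its 59 mm width and carried it over the tin and bin. It is now held above the nest, and the job is handed in at about 15 s of the 62 s allowed. No verdict was reported.

**Drawer:** it came up against a firm stop, where the push force rose to 13 N with no further travel. The top view then put the lip 90 mm in front of the nest, against 89 mm nominal, and it still looked shut in the last picture.

**Coupon:**
- **Grip:** the fingers are at 58.7 mm and carry about 1.8 N, and the arm is still.
- **Height:** the underside is about 10 mm above the rails. The carry was at about 180 mm, well above the tin and bin.
- **Angle:** it is square to within about 0.005 rad and the tool points straight down. I saw no sign of contact with the stand.

**Centring, where the cameras disagreed:** the wrist camera puts the coupon about 2 mm from the nest's centre, towards -x and -y. An earlier top-camera view, corrected for my last move, implies about 2 mm towards +y. I aimed between the two, and both are inside the 8 mm limit.

**Tin, bin and magnet:** I saw nothing move in the pictures, but I did not measure their positions again at the end. The magnet was not in the last picture, and only part of the bin was.

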